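# Lock the casting mould's brass screw with the slot key

### The job

The brass screw on the lid of the plaster casting mould is still loose. Take the orange slot key from its wooden rack, set its blade in the slot of the brass screw and turn that screw clockwise to its stop, then stand the key back in the rack's pocket and let go. Leave the steel screw tight as it is.

Things in the scene. Friction and masses are not known exactly. Their poses are not given: they have to be found in the camera images.
- key: Loose slot key upright in the rack, 100 mm tall. Origin: centre of the blade's lower tip; z up, x along the blade. From the tip up: steel blade 36 mm wide (x), 6 mm thick (y, 4 mm at the tip) to 22 mm; 14 mm shaft to 45 mm; black collar 60 x 34 mm to 50 mm; orange handle 44 (x) x 22 mm (y) from 50 to 100 mm. Grip it across the 22 mm, fingers closing along y. Same after a half turn about z.
- rack: Fixed wooden block 100 x 70 x 60 mm (x, y, z), origin at the centre of its underside on the table. A pocket 49 mm (x) by 17 mm (y) goes down through its centre. Blade and shaft of the key hang in it and the key's collar rests on the block's top, so that the key's tip stands 15 mm above the block's underside, blade along the block's x (either way round).
- brass_slot (a point): Centre of the brass screw head's top face, about 61 mm above the table; turns with the head: x along the slot, z up. Head 48 mm in diameter; slot 14 mm wide (19 mm at its chamfered mouth), 12 mm deep, open at both ends. The brass and the steel screw sit 124 mm apart on the mould's lid, either one at either end.
- brass_screw (a joint): Turn of the brass screw in rad: 0 fully loose, grows clockwise seen from above, stop at 1.05 (60 degrees), where the slot lines up with the two red marks beside it. Starts between 0 and 0.2. It stays where it is left (friction about 0.08 N m). The blade has about 13 degrees of play each way in the slot.
- steel_screw (a joint): Turn of the steel screw at the other end of the lid, same size and sense: 1.05 is tight at its stop, as it starts.
There are look-alikes about, which are no part of the job. Of the things that look like the key, the smaller one is meant.

How it is judged:
By the outcome, as a careful person would: the job done as asked, in the order asked, and still so for the second after the job is handed in, with the robot touching nothing.
It also fails if it takes over 51 s, if anything falls off the work surface, if the arm or the gripper's body presses on something with over 40 N, if the wrist force passes 120 N, or if a joint passes its speed limit or range.

### The arm

A 6-joint arm with a two-finger parallel gripper is mounted at the origin on a cart in front of the work surface, level with it; the furniture and walls round the work are solid. World frame = base frame: x ahead of the robot, y to its left, z up, the work surface at z = 0. Lengths are in mm, angles in rad, forces in N, time in s.
With the tool pointing down it reaches from about 325 to 875 mm from the base axis. Payload 4.4 kg.
Tool frame: the origin (TCP) lies on the centre line of the jaws, within the pads' length; the fingertips stand ahead of it and the grasp point (between the pads) lies 6 mm ahead of it (ctrl.tcp_to_tips is the z of the fingertips in the tool frame, in mm); z points along the fingers, y is the direction in which the jaws open and shut (so a half turn about z gives the same grasp; the last joint's range is limited). The gripper opens to 85 mm and grips with 20 to 120 N. Pads are 22 mm wide; open, the fingers measure 114 mm over their backs; the gripper's body (76 mm by 85 mm) begins 54 mm behind the grasp point. The pads swing forward as they close: fully open they stand 13 mm farther back than shut.
Start: joints at [-1.5, 0.207, 1.542, -0, 1.393, -0.15], TCP at [126.479, -560.919, 256.282] pointing down, gripper open.
Joint ranges: [-2.73, 2.73], [-0.86, 2.22], [0.23, 2.46], [-1.11, 4.25], [0.08, 2.63], [-2.82, 2.82]. Speed limits (rad/s): [2.79, 2.79, 3.14, 3.14, 3.14, 3.14].

### API

Orientations are given as a 3x3 rotation matrix whose columns are the frame's x, y, z axes.
In Python, from plant import ctrl, sensors, optics gives the robot as it stands. Calls block until the motion is done:
- ctrl.move_ptp(position, orientation): joint-space move of the TCP to a pose.
- ctrl.move_l(position, rot=None, vel=150, threshold=None): straight line of the TCP; rot=None keeps the orientation; vel is the mean speed in mm/s. With threshold (N) it stops when the force on the tool has changed by that much, and returns True; else False.
- ctrl.set_joints(angles): joint-space move.
- ctrl.gripper_to(opening, force=None): finger opening in mm; force is the grip in N (None keeps the last); returns when the fingers have stopped.
- ctrl.hold(seconds).
- ctrl.solve_ik(position, orientation): joint angles nearest the present ones, or None.
- sensors.read_state(): the state.
- optics.grab_frame(name): name is "scene" or "top" or "wrist"; returns (picture, depth): 420x560x3 uint8, red, green, blue; 420x560 float32, mm along the optical axis (not along the pixel's ray), 0 where there is no reading.
- optics.camera_params(name): a dict with "mtx" (3x3 intrinsics, pixels), "R" (3x3) and "t" (3): a world point X has camera coordinates R X + t; the wrist camera has in their place "T_tool_cam" (4x4, takes a point from camera to tool coordinates, whose origin is the TCP and whose axes are the flange's). Camera axes: x right, y down, z forward; pixel columns grow to the right and rows downward; lengths in mm; the calibration is good to about 2 mm. A picture is of the moment at which its call begins: read the wrist's pose just before it. camera_params takes no time and is no camera call.
A pose or a line that the arm cannot do raises ctrl.MotionError and nothing moves.
- ctrl.finish_job(): hands the job in, once; it reports no verdict.
The state is a dict: "t": time; "q": joint angles; "qvel": joint speeds; "tau": joint torques, N m; "eef_pos": TCP position; "eef_rot": TCP orientation; "force": force on the tool from outside, world axes, zero at the start; "wrist_torque": the same for the moment, N m; "grip_width": finger opening in mm.
Only numpy, scipy, OpenCV 4.12 (cv2) and the standard library are available. Lean on these libraries where they do the work, as an engineer would, in place of code of your own. Each camera call takes 0.05 s, during which the arm holds its last target. There are 200 camera calls.

## Working session

There is one attempt and no reset: what is moved stays moved. The work goes in short steps, each a Python script; the robot and the scene stay as the last script left them, time stands still between calls to the robot, and variables do not carry over. Pictures are saved under pics/ and viewed, about 8 in all and at most 12, crops included, and the job is handed in when it is done.

```bash
ls; mkdir -p pics; cat > h.py <<'E'
import numpy as np, cv2
from plant import ctrl, sensors, optics
def save(n,im): cv2.imwrite('pics/'+n+'.png',im[:,:,::-1])
def cam(name,st=None):
    p=optics.camera_params(name); K=np.array(p['mtx'])
    if 'R' in p: R=np.array(p['R']);t=np.array(p['t']);return K,R.T,-R.T@t
    st=st or sensors.read_state(); T=np.array(p['T_tool_cam']); Rt=np.array(st['eef_rot'])
    return K,Rt@T[:3,:3],Rt@T[:3,3]+np.array(st['eef_pos'])
def ray(c,u,v,z):
    K,Rw,o=c; d=Rw@np.linalg.solve(K,[u,v,1.]); return o+d*(z-o[2])/d[2]
def cloud(c,depth):
    K,Rw,o=c; v,u=np.indices(depth.shape); p=np.linalg.solve(K,np.stack([u.ravel(),v.ravel(),np.ones(u.size)]))*depth.ravel()
    return (Rw@p).T.reshape(*depth.shape,3)+o
def down(a): # tool z down, tool y axis at world angle a
    y=np.array([np.cos(a),np.sin(a),0]);z=np.array([0,0,-1.]);return np.column_stack([np.cross(y,z),y,z])
E
python3 - <<'E'
from h import *
for n in('scene','top'):
    im,d=optics.grab_frame(n); save(n,im); np.save(n+'_d',d); K,R,o=cam(n); print(n,o,R[:,2],K[0,0])
print(sensors.read_state()['t'],ctrl.tcp_to_tips)
E
```

```text
pics
scene [-289.21411092  707.00089265  647.28692838] [ 0.64752706 -0.57825766 -0.49631319] 494.61801512060305
top [354.66054293  64.56805028 932.49554713] [ 0.11397364 -0.03610105 -0.99282764] 410.25587170704836
0.1 25.0
```

View pics/top.png

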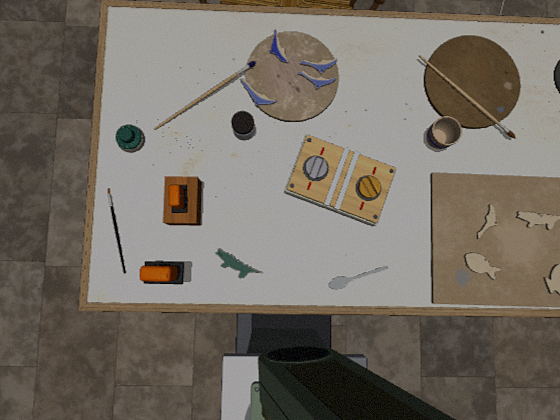

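View pics/scene.png

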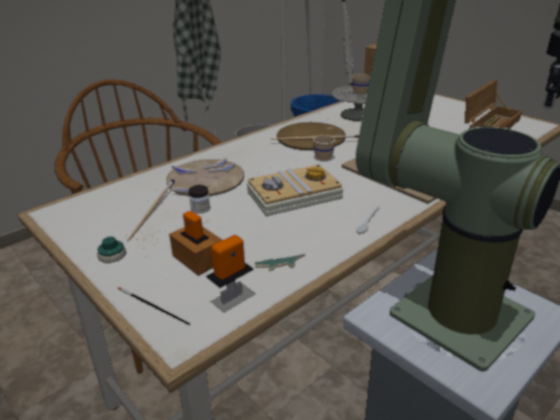

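The top view shows the rack with the smaller key at about (182,200), and a larger look-alike on a grey stand at (165,272). The mould has steel at (316,167) and brass at (369,187). Next I'll get coarse positions, then move in for near views.

```bash
python3 - <<'E'
from h import *
im=cv2.imread('pics/top.png'); d=np.load('top_d.npy'); c=cam('top'); P=cloud(c,d)
hsv=cv2.cvtColor(im,cv2.COLOR_BGR2HSV)
for n,(u,v,z) in dict(rack=(182,200,60),brass=(369,187,61),steel=(316,167,61)).items(): print(n,ray(c,u,v,z),P[v,u])
m=cv2.inRange(hsv,(3,190,120),(17,255,255)); k,l,s,ce=cv2.connectedComponentsWithStats(m)
for i in range(1,k):
    if s[i,4]>60:
        q=P[l==i]; print(s[i],ce[i],np.median(q,0),q[:,2].max()); print(ray(c,*ce[i],115))
for a in [(-0.1)]:
  for p in [(470,250),(480,20)]:
    for ang in (0,np.pi/2,-np.pi/2): print(p,ang,[None if (q:=ctrl.solve_ik([*p,h],down(ang))) is None else np.round(q,2) for h in (330,260,100)])
E
```

```text
rack [483.47295835 250.83992173  60.        ] [480.0955536  245.95595537  82.87644864]
brass [ 521.79522017 -150.94784514   61.        ] [ 523.99923732 -153.78986894   49.5075248 ]
steel [562.95295165 -34.86542539  61.        ] [564.72503421 -35.71137234  53.58560563]
[169 185  10  21 198] [173.51010101 194.6010101 ] [485.28039987 256.38214967 115.23800023] 932.4955471295915
[485.83396375 256.41341415 115.        ]
[140 266  30  15 405] [154.63703704 273.32839506] [330.46369888 279.11635616 135.87047403] 932.4955471295915
[329.48334543 285.27508118 115.        ]
(470, 250) 0 [array([ 0.33,  0.07,  1.55, -0.  ,  1.53,  0.33]), array([ 0.33,  0.11,  1.64, -0.  ,  1.39,  0.33]), array([ 0.33,  0.3 ,  1.78, -0.  ,  1.06,  0.33])]
(470, 250) 1.5707963267948966 [array([ 0.33,  0.07,  1.55, -0.  ,  1.53, -1.24]), array([ 0.33,  0.11,  1.64, -0.  ,  1.39, -1.24]), array([ 0.33,  0.3 ,  1.78, -0.  ,  1.06, -1.24])]
(470, 250) -1.5707963267948966 [array([ 0.33,  0.07,  1.55, -0.  ,  1.53,  1.9 ]), array([ 0.33,  0.11,  1.64, -0.  ,  1.39,  1.9 ]), array([ 0.33,  0.3 ,  1.78, -0.  ,  1.06,  1.9 ])]
(480, 20) 0 [array([-0.14, -0.05,  1.66, -0.  ,  1.53, -0.14]), array([-0.14, -0.  ,  1.76, -0.  ,  1.38, -0.14]), array([-0.14,  0.2 ,  1.91, -0.  ,  1.03, -0.14])]
(480, 20) 1.5707963267948966 [array([-0.14, -0.05,  1.66, -0.  ,  1.53, -1.71]), array([-0.14, -0.  ,  1.76, -0.  ,  1.38, -1.71]), array([-0.14,  0.2 ,  1.91, -0.  ,  1.03, -1.71])]
(480, 20) -1.5707963267948966 [array([-0.14, -0.05,  1.66, -0.  ,  1.53,  1.43]), array([-0.14, -0.  ,  1.76, -0.  ,  1.38,  1.43]), array([-0.14,  0.2 ,  1.91, -0.  ,  1.03,  1.43])]
```

```bash
python3 - <<'E'
from h import *
np.set_printoptions(precision=3,suppress=True)
print(np.array(optics.camera_params('wrist')['T_tool_cam']), optics.camera_params('wrist')['mtx'])
out=[]
for n,p in (('wb',[500,-135,260]),('wr',[470,251,260])):
    ctrl.move_ptp(p,down(np.pi/2)); ctrl.hold(.15)
    st=sensors.read_state(); im,d=optics.grab_frame('wrist'); save(n,im)
    np.savez(n,d=d,R=st['eef_rot'],p=st['eef_pos']); out.append(im); print(st['t'],st['q'],st['eef_pos'])
save('both',cv2.resize(np.hstack(out),(800,300)))
E
```

```text
[[   0.      -0.954   -0.299   75.547]
 [   1.       0.       0.001   -0.139]
 [  -0.001   -0.299    0.954 -117.974]
 [   0.       0.       0.       1.   ]] [[289.549   0.    280.191]
 [  0.    289.549 206.229]
 [  0.      0.      1.   ]]
2.2917 [-0.432  0.082  1.675 -0.     1.384 -2.002] [ 499.89  -135.741  259.986]
3.9333 [ 0.326  0.114  1.64  -0.     1.387 -1.243] [470.598 249.927 259.994]
```

View pics/both.png

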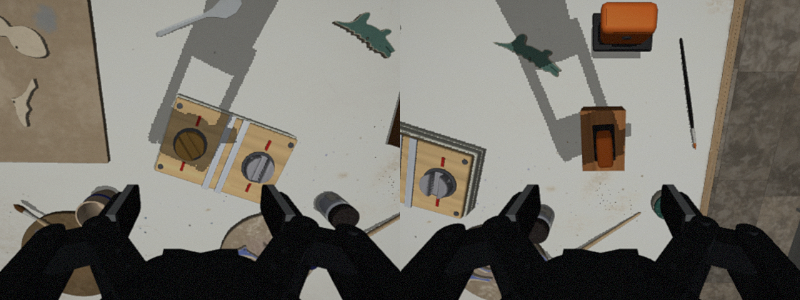

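The wrist views show brass at about (262,202) and steel at (362,232) in full-size pixels of wb, and the rack at (284,195) in wr. I'll crop and enlarge both.

```bash
python3 - <<'E'
import cv2,numpy as np
a=cv2.imread('pics/wb.png')[125:295,195:425]; b=cv2.imread('pics/wr.png')[135:255,230:350]
a=cv2.resize(a,None,fx=2,fy=2,interpolation=2); b=cv2.resize(b,(340,340),interpolation=2)
cv2.imwrite('pics/crop.png',np.hstack([a,b]))
E
```

```text
(no output)
```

View pics/crop.png

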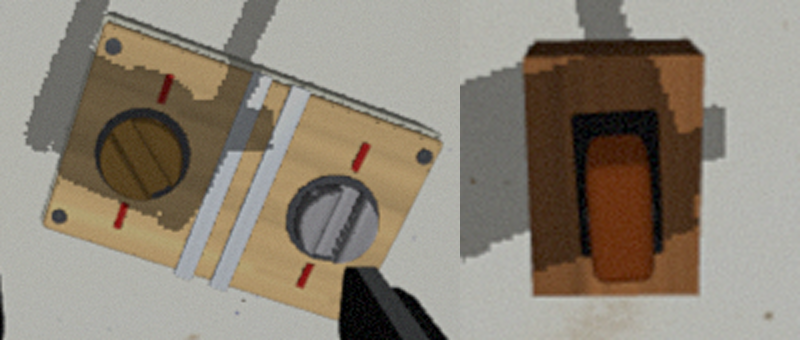

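```bash
cat > m.py <<'E'
from h import *
np.set_printoptions(precision=2,suppress=True)
def load(n):
    f=np.load(n+'.npz'); st=dict(eef_rot=f['R'],eef_pos=f['p']); c=cam('wrist',st)
    im=cv2.imread('pics/'+n+'.png'); return im,f['d'],c,cloud(c,f['d'])
def rect(c,m,z):
    v,u=np.nonzero(m); q=np.array([ray(c,a,b,z)[:2] for a,b in zip(u,v)],np.float32); return cv2.minAreaRect(q)
def big(m):
    k,l,s,_=cv2.connectedComponentsWithStats(m.astype(np.uint8)); return l==1+s[1:,4].argmax()
E
python3 - <<'E'
from m import *
im,d,c,P=load('wb'); hsv=cv2.cvtColor(im,cv2.COLOR_BGR2HSV)
print('head/lid z',np.median(P[195:208,256:268,2]),np.median(P[215:225,300:310,2]),'table',np.median(P[250:300,200:215,2]))
red=(cv2.inRange(hsv,(0,130,60),(7,255,255))|cv2.inRange(hsv,(172,130,60),(180,255,255)))
k,l,s,ce=cv2.connectedComponentsWithStats(red)
for i in range(1,k):
    if s[i,4]>8: print(s[i],ce[i],P[l==i][:,2].mean(),ray(c,*ce[i],50))
im2,d2,c2,P2=load('wr'); h2=cv2.cvtColor(im2,cv2.COLOR_BGR2HSV)
roi=np.zeros(d2.shape,bool); roi[135:255,230:350]=1
H,S,V=cv2.split(h2)
print('rack z',np.median(P2[225:235,255:262,2]),'crop px hsv rack',h2[180,330],h2[220,262],'key',h2[215,284],h2[190,284])
rk=big(roi&(S>100)&(P2[...,2]>48)&(P2[...,2]<75)); print('rack',rect(c2,rk,60),rk.sum())
or_=big(roi&(H<14)&(S>160)&(P2[...,2]>107)); print('key top',rect(c2,or_,115),or_.sum())
bl=big(roi&(V<40)&(P2[...,2]>50)&(P2[...,2]<75)); print('collar',rect(c2,bl,65),bl.sum())
x,y=np.meshgrid(np.arange(-200,200),np.arange(-200,200))
# rectified head top plane, 6px/mm about (522,-151): right=-y, up=+x
o=np.array([522,-152]); K,R,cc=c; 
def px(X): q=K@(R.T@(np.array(X)-cc)); return q[:2]/q[2]
W=[(40,-40),(40,40),(-40,40),(-40,-40)]
src=np.float32([px([o[0]+a,o[1]-b,61]) for a,b in W]); dst=np.float32([[240+6*b,240-6*a] for a,b in W])
w=cv2.warpPerspective(im,cv2.getPerspectiveTransform(src,dst),(480,480),flags=2); w=cv2.convertScaleAbs(w,alpha=1.8); cv2.imwrite('pics/rectb.png',w)
E
```

```text
head/lid z 50.231390540675335 47.12270268978523 table 0.4832159960858178
[274 162   8  15  57] [277.37 168.88] 45.626535539066886 [ 480.75 -139.25   50.  ]
[371 197   9  14  53] [374.74 203.15] 51.94602344507521 [521.66 -24.3   50.  ]
[252 226   7  13  46] [255.11 232.09] 45.641749219649405 [ 558.43 -166.74   50.  ]
[344 257   7  12  42] [346.98 262.29] 45.5301182121043 [599.6  -51.84  50.  ]
rack z 60.29370065560428 crop px hsv rack [ 39  10 181] [ 17 178  66] key [ 11 200 106] [ 13 222  70]
rack ((482.7960510253906, 254.1510009765625), (100.78085327148438, 69.28853607177734), 0.855195164680481) 3779
key top ((482.856689453125, 255.69093322753906), (43.81501770019531, 21.454437255859375), 3.292306900024414) 934
collar ((483.51654052734375, 255.41842651367188), (58.263633728027344, 33.31079864501953), 3.2646477222442627) 533
```

View pics/rectb.png

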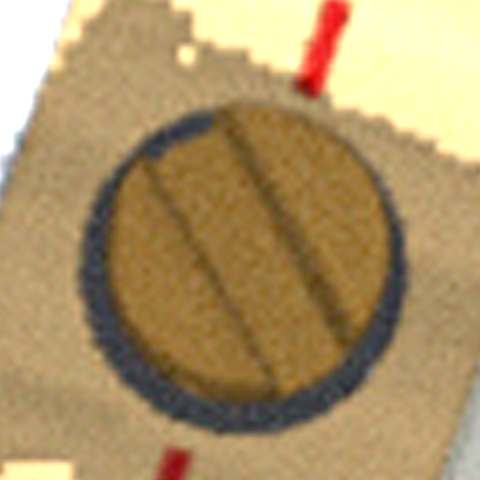

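The rectified view shows the brass head centred at about (248,247), which is world (521,−153). The slot lies at about +29° and the red marks at −19.5°, so there are 48° left to turn. The measured sizes agree with the data: rack 100.8×69.3, key top 43.8×21.5, collar 58×33, screws 124 apart. Next step is the grasp.

```bash
python3 - <<'E'
from m import *
a=np.deg2rad(93.3); R=down(a); p=[483,255.5]
ctrl.gripper_to(60); ctrl.move_ptp([*p,190],R)
print('hit',ctrl.move_l([*p,95],vel=100,threshold=12))
s=sensors.read_state(); print(s['eef_pos'],s['force'])
ctrl.gripper_to(15,80); s=sensors.read_state(); print('w',s['grip_width'],s['force'],s['wrist_torque'])
ctrl.move_l([*p,205],vel=80); ctrl.hold(.2)
s=sensors.read_state(); print('w',s['grip_width'],s['force'],s['eef_pos'],s['t'])
im,d=optics.grab_frame('scene'); im2,_=optics.grab_frame('wrist')
save('lift',np.hstack([cv2.resize(im[120:330,60:340],(400,300)),cv2.resize(im2,(400,300))]))
E
```

```text
hit False
[483.72 255.77  95.83] [0.11 0.34 0.73]
w 21.07260144481267 [-0.69  0.27  3.41] [-0.05  0.08  0.  ]
w 21.27686375094452 [-0.12  0.16 -0.97] [482.78 255.4  204.54] 8.0
```

View pics/lift.png

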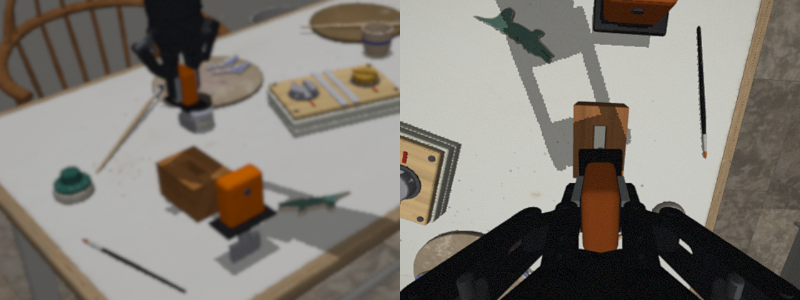

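The key is held upright between the pads and is clear of the rack. Next I'll put it in the slot.

```bash
python3 - <<'E'
from m import *
b=[521,-153.2]; R=down(np.deg2rad(119))
ctrl.move_ptp([*b,190],R); ctrl.move_l([*b,146],vel=60); ctrl.hold(.2)
s=sensors.read_state(); print(s['eef_pos'],s['force'],s['grip_width'],s['t'])
print('hit',ctrl.move_l([*b,132.5],vel=20,threshold=8)); ctrl.hold(.1)
s=sensors.read_state(); print(s['eef_pos'],s['force'],s['wrist_torque'],s['q'],s['t'])
im,d=optics.grab_frame('scene'); im2,_=optics.grab_frame('wrist')
save('ins',np.hstack([cv2.resize(im[130:235,220:360],(400,300),interpolation=2),cv2.resize(im2[150:360,140:420],(400,300))]))
E
```

```text
[ 521.37 -153.42  146.58] [ 0.36  0.34 -1.51] 21.102293969000257 10.7
hit False
[ 521.16 -153.29  132.68] [-0.89 -0.56 -1.14] [-0.06  0.03 -0.03] [-0.45  0.28  1.73 -0.    1.13 -2.52] 11.625
```

View pics/ins.png

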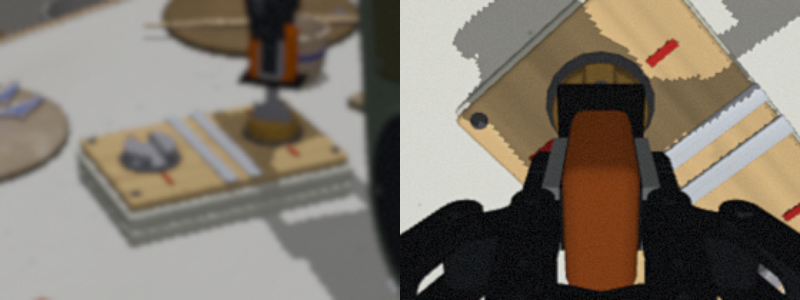

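The blade entered the slot with no contact force, about 9 mm deep. Now I'll turn it clockwise in steps and watch the torque.

```bash
python3 - <<'E'
from m import *
b=[521,-153.2,132.5]; tz0=sensors.read_state()['wrist_torque'][2]
q0=np.array(ctrl.solve_ik(b,down(np.deg2rad(119))))
for a in list(range(24,-24,-6))+list(range(-24,-48,-2)):
    q=q0.copy(); q[5]+=np.deg2rad(29-a); ctrl.set_joints(q)
    s=sensors.read_state(); tz=s['wrist_torque'][2]-tz0
    print(a,'tz %.2f'%tz,s['force'],s['eef_pos'][:2],'t',s['t'])
    if abs(tz)>0.8: break
im,d=optics.grab_frame('wrist'); save('turn',cv2.resize(im[130:340,140:420],(560,420),interpolation=2))
E
```

```text
24 tz 0.01 [-0.85  0.49 -1.57] [ 521.05 -153.23] t 11.975
18 tz 0.01 [-0.43  0.47 -1.3 ] [ 521.   -153.21] t 12.225
12 tz 0.07 [ 0.27 -0.44 -2.38] [ 521.01 -153.18] t 12.475
6 tz 0.07 [-0.69  0.47 -1.67] [ 521.  -153.1] t 12.725
0 tz 0.11 [ 0.5   1.1  -0.75] [ 521.03 -153.01] t 12.975
-6 tz 0.08 [-0.35  1.19 -1.83] [ 521.02 -153.01] t 13.225
-12 tz 0.05 [ 0.04  2.48 -1.68] [ 521.05 -152.97] t 13.475
-18 tz 0.04 [ 0.08  3.38 -0.98] [ 521.07 -152.97] t 13.725
-24 tz 0.01 [ 1.41  2.02 -1.9 ] [ 521.11 -152.94] t 13.975
-26 tz 0.08 [ 1.06  3.77 -1.05] [ 521.15 -152.87] t 14.225
-28 tz 0.08 [ 1.85  4.12 -0.93] [ 521.13 -152.94] t 14.475
-30 tz 0.08 [ 1.32  4.44 -0.7 ] [ 521.05 -153.1 ] t 14.725
-32 tz 0.14 [ 1.17  4.82 -0.93] [ 520.99 -153.12] t 14.975
-34 tz 0.09 [ 2.07  5.19 -1.96] [ 521.18 -152.94] t 15.225
-36 tz 0.33 [ 2.3   5.2  -1.12] [ 521.3  -152.79] t 15.475
-38 tz 0.61 [ 2.52  5.24 -1.21] [ 521.31 -152.66] t 15.725
-40 tz 0.97 [ 2.74  5.81 -0.91] [ 521.37 -152.6 ] t 15.975
```

View pics/turn.png

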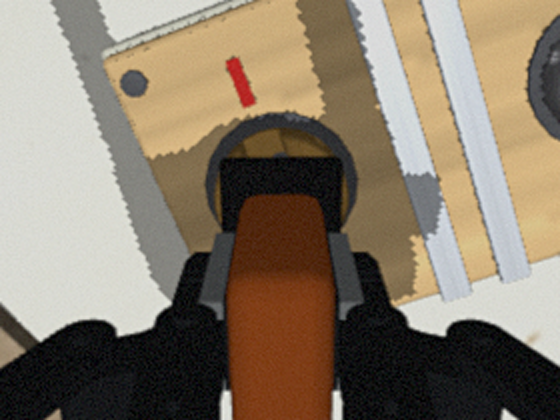

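The torque rose steadily from −35° (slot at −19.5° plus play and wind-up) to about 1 N·m, so the screw is at its stop. I'll back off to the middle of the play, lift, and check the screw.

```bash
python3 - <<'E'
from m import *
b=[521,-153.2,132.5]
q=np.array(ctrl.solve_ik(b,down(np.deg2rad(90-22)))); ctrl.set_joints(q); ctrl.hold(.1)
s=sensors.read_state(); print(q[5],s['force'],s['wrist_torque'],s['eef_pos'])
ctrl.move_l([521,-153.2,200],vel=50)
ctrl.move_ptp([560,-125,250],down(np.pi/2)); ctrl.hold(.2)
st=sensors.read_state(); im,d=optics.grab_frame('wrist'); save('chk',im); np.savez('chk',d=d,R=st['eef_rot'],p=st['eef_pos'])
print(st['t'],st['grip_width'])
c=cam('wrist',st); K,R,cc=c; o=np.array([545,-90])
def px(X): q=K@(R.T@(np.array(X)-cc)); return q[:2]/q[2]
W=[(60,-90),(60,90),(-75,90),(-75,-90)]
src=np.float32([px([o[0]+a,o[1]-b,61]) for a,b in W]); dst=np.float32([[360+4*b,240-4*a] for a,b in W])
w=cv2.warpPerspective(im,cv2.getPerspectiveTransform(src,dst),(720,540),flags=2); cv2.imwrite('pics/rectc.png',w)
E
```

```text
-1.6322181519027534 [ 0.01 -0.4  -1.33] [-0.01  0.01 -0.03] [ 520.77 -153.91  132.48]
18.625 21.560922224215055
```

View pics/rectc.png

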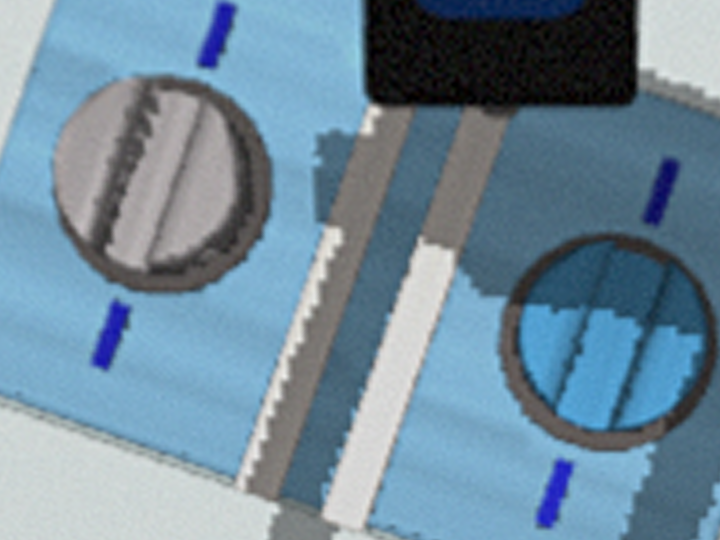

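The brass slot (lines at about 18–20°) now lines up with its marks (19°), and the steel screw is still aligned with its own. (Red and blue are swapped in that saved picture.) The key's collar has yawed about 2° in the grip, and I'll correct for that when I return it to the rack.

```bash
python3 - <<'E'
from m import *
p=[482.8,254.3]; R=down(np.deg2rad(92.3))
ctrl.move_ptp([*p,190],R); ctrl.move_l([*p,145],vel=60); ctrl.hold(.2)
s=sensors.read_state(); print(s['eef_pos'],s['force'],s['t'])
print('hit',ctrl.move_l([*p,94.5],vel=40,threshold=8)); ctrl.hold(.1)
s=sensors.read_state(); print(s['eef_pos'],s['force'],s['wrist_torque'],s['t'])
E
```

```text
[483.18 254.44 145.59] [ 0.22 -0.24 -2.1 ] 21.2333
hit True
[482.43 254.19  95.73] [-0.59  0.51  5.13] [-0.06 -0.05  0.05] 22.4833
```

Contact came at TCP z = 95.7, the same height as at the grasp, so the collar is seated on the block. Release and retreat.

```bash
python3 - <<'E'
from m import *
p=[482.4,254.2]
ctrl.gripper_to(55); ctrl.hold(.2); ctrl.move_l([*p,200],vel=80)
ctrl.move_ptp([470,251,260],down(np.pi/2)); ctrl.hold(.3)
st=sensors.read_state(); im,d=optics.grab_frame('wrist'); save('fin',im); np.savez('fin',d=d,R=st['eef_rot'],p=st['eef_pos'])
im2,d2,c2,P2=load('fin'); H,S,V=cv2.split(cv2.cvtColor(im2,cv2.COLOR_BGR2HSV))
roi=np.zeros(d2.shape,bool); roi[135:255,230:350]=1
m=big(roi&(H<14)&(S>160)&(P2[...,2]>107)); print('key top',rect(c2,m,115),np.median(P2[m][:,2]))
m=big(roi&(V<40)&(P2[...,2]>50)&(P2[...,2]<75)); print('collar',rect(c2,m,65),st['t'],st['force'])
sc,_=optics.grab_frame('scene')
save('finv',np.hstack([cv2.resize(im[135:255,230:350],(400,400),interpolation=2),cv2.resize(sc[180:320,130:270],(400,400),interpolation=2)]))
E
```

```text
key top ((481.88067626953125, 253.96665954589844), (44.24460983276367, 21.018781661987305), 0.8782674074172974) 114.92431394782056
collar ((482.8190002441406, 253.92637634277344), (58.87672424316406, 33.180641174316406), 2.575307846069336) 25.2417 [-0.6   0.3  -0.41]
```

View pics/finv.png

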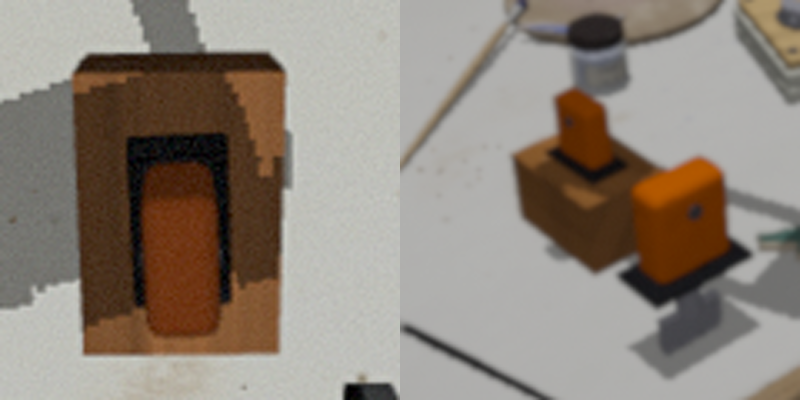

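The key stands upright and seated in the pocket, with its collar flat on the block and its top at 115 mm. The gripper is clear, so I'm handing in.

```bash
python3 -c "
from plant import ctrl
print(ctrl.finish_job())"
```

```text
the job is handed in; nothing more can be done
None
```

The job is done and handed in at about 25 s of the 51 s allowed. I took the smaller orange key from the wooden rack and turned the brass screw clockwise to its stop. The key is back in the rack's pocket and released.

- **Brass screw:** The torque rose to about 1 N·m at the stop. After I lifted the key, the slot lay at about 18–20°, in line with its red marks at about 19°.
- **Steel screw:** I never touched it. Its slot still lines up with its own marks.
- **Key:** It stands upright, with its top at 114.9 mm against the expected 115 mm and the collar seated on the block. It is within about 1 mm of the pocket's centre, and the gripper is clear of it.
- **Forces:** The contact forces I read stayed below about 6 N.
- **Checks that disagreed:** The key yawed about 2° in the grip during the turn, and I corrected for that when putting it back. The last two yaw readings differ slightly (0.9° from the key top, 2.6° from the collar), which is well within the pocket's play.

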